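# Tighten the test pot's cover crosswise

### The arm

A 6-joint arm with a two-finger parallel gripper is mounted at the origin on a cart in front of the work surface, level with it; the furniture and walls round the work are solid. World frame = base frame: x ahead of the robot, y to its left, z up, the work surface at z = 0. Lengths are in m, angles in rad, forces in N, time in s.
With the tool pointing down it reaches from about 0.425 to 0.95 m from the base axis. Payload 3.5 kg.
Tool frame: the origin (TCP) lies at the very end of the fingers, on their centre line; the grasp point (between the pads) lies ctrl.tcp_to_grasp behind it (ctrl.tcp_to_grasp is the distance from the TCP to the grasp point, in m); z points along the fingers, y is the line along which they close (so a half turn about z gives the same grasp; the last joint's range is limited). The gripper opens to 85 mm and grips with 20 to 120 N. Pads are 22 mm wide; open, the fingers measure 114 mm over their backs; the gripper's body (76 mm by 85 mm) begins 54 mm behind the grasp point. The pads swing forward as they close: fully open they stand 13 mm farther back than shut.
Start: joints at [1.146, 0.286, 1.577, -0, 1.279, -0.15], TCP at [0.183, 0.65, 0.231] pointing down, gripper open.
Joint ranges: [-2.77, 2.77], [-0.9, 2.22], [0.21, 2.48], [-1.53, 4.67], [0.24, 2.81], [-2.84, 2.84]. Speed limits (rad/s): [2.79, 2.79, 3.14, 3.14, 3.14, 3.14].

### API

Orientations are given as a unit quaternion [x, y, z, w].
In Python, from plant import ctrl gives the robot as it stands.
- The arm moves only by the shell command python3 -m inch 'ROWS' [FORCE]. ROWS is JSON, a list of rows, each an object with "slide": the shift along the tool's x, y, z in cm, a list of three; "turn": the turn about the tool's z in rad; "grip": the finger opening in cm, from 0 to 8.54. A call has 1 to 20 rows; each row is the pose to reach, as a shift and turn from the pose commanded when the call began, along the tool's axes at that moment; what a row does not reach only later rows make up. A row lasts 1/10 s, in which the tool goes at most 50 mm and 8.59 degrees, less where a joint would pass 70% of its speed; a pose out of reach is approached as far as the arm can. A call with a gripper value outside its range is refused whole. The fingers move at their own pace and stop on an object; FORCE is the grip in N (left out, the last holds). Time passes only in rows, so rows that repeat a pose let the fingers close. It gives the time, the measured TCP pose, the force, the opening and the grip force at its end, in the units of the state.
- ctrl.get_state(): the state, without advancing time (a new reading comes with each control period).
- ctrl.read_camera(name): name is "scene" or "top" or "wrist"; returns (picture, depth): 400x640x3 uint8, red, green, blue; 400x640 float32, m along the optical axis (not along the pixel's ray), 0 where there is no reading.
- ctrl.camera_info(name): a dict with "K" (3x3 intrinsics, pixels), "camera_from_world" (4x4, takes a point from world to camera coordinates); the wrist camera has in their place "T_tool_cam" (4x4, takes a point from camera to tool coordinates, whose origin is the TCP and whose axes are the flange's). Camera axes: x right, y down, z forward; pixel columns grow to the right and rows downward; lengths in m; the calibration is good to about 2 mm. A picture is of the moment at which its call begins: read the wrist's pose just before it. camera_info takes no time and is no camera call.
- ctrl.sign_off(): hands the job in; it is judged then, once.
The state is a dict: "time": time; "qpos": joint angles; "dq": joint speeds; "joint_efforts": joint torques, N m; "eef_pos": TCP position; "tcp_rot": TCP orientation; "contact_force": force on the tool from outside, world axes, zero at the start; "wrist_torque": the same for the moment, N m; "opening": opening from 0.0 (shut) to 1.0 (fully open); "finger_force": force on a finger pad.
Only numpy, scipy, OpenCV 4.12 (cv2) and the standard library are available. Lean on these libraries where they do the work, as an engineer would, in place of code of your own. Each camera call takes 0.05 s, during which the arm holds its last target. There are 200 camera calls.

### The job

Close the leak-test pot: push the four lever nuts on its cover clockwise until every lever is hard against its stop. So that the cover comes down level and does not nip the gasket, work crosswise and in two passes: first bring each nut about half way round, always going on to the diagonally opposite one, and only when all four are half way go round again in the same crosswise order to tighten them fully. Leave the other things on the bench where they are and let go of everything at the end.

Things in the scene. Friction and masses are not known exactly. Their poses are not given: they have to be found in the camera images.
- test_pot: Leak-test pot, fixed to the bench: a bright metal block 136 x 136 mm on a dark base plate 136 (x) x 182 (y) x 10 mm, a brass hose tail on its -y face. Origin: centre of its underside, on the bench; z up. Block top at z = 54 mm. Four threaded studs at x = +-48, y = +-48 mm reach z = 119 mm.
- cover: The pot's cover: a loose bright metal plate 136 x 136 x 12 mm on the studs, a pressure gauge on its middle (53 mm dial facing -x, rising 69 mm above the plate). Origin: centre of its underside; axes as the pot's. Lift springs (4 N/mm) round the studs hold it 7 mm above the block; the nuts meet it at about 0.25 rad and, all tight, draw it down to 2 mm above the block, on the gasket.
- lever_1 (a joint): Lever nut on the stud at the pot's (+x, +y) corner, diagonally opposite lever_3: dark hub 25 mm across, one bright arm sloping up to a grey grip, tip 70 mm from the stud. Value in rad, grows clockwise seen from above (tightens): 0 loose, arm along the pot's +y; 1.6 hard against its stop, arm near the pot's +x. Comes down 3.6 mm per rad; stiff (0.2 to 0.3 N m), stays where left.
- grip_1 (a point): Point on the axis of lever 1's arm, 45 mm out from the stud; about 102 mm above the bench when loose, 97 mm when tight. Here the arm is a 12 mm round bar, clear of the cover's edge: nothing under it but the base plate and the bench, and free on both sides.
- lever_2 (a joint): Lever nut on the stud at the pot's (+x, -y) corner, diagonally opposite lever_4: dark hub 25 mm across, one bright arm sloping up to a grey grip, tip 70 mm from the stud. Value in rad, grows clockwise seen from above (tightens): 0 loose, arm along the pot's +x; 1.6 hard against its stop, arm near the pot's -y. Comes down 3.6 mm per rad; stiff (0.2 to 0.3 N m), stays where left.
- grip_2 (a point): Point on the axis of lever 2's arm, 45 mm out from the stud; about 102 mm above the bench when loose, 97 mm when tight. Here the arm is a 12 mm round bar, clear of the cover's edge: nothing under it but the base plate and the bench, and free on both sides.
- lever_3 (a joint): Lever nut on the stud at the pot's (-x, -y) corner, diagonally opposite lever_1: dark hub 25 mm across, one bright arm sloping up to a grey grip, tip 70 mm from the stud. Value in rad, grows clockwise seen from above (tightens): 0 loose, arm along the pot's -y; 1.6 hard against its stop, arm near the pot's -x. Comes down 3.6 mm per rad; stiff (0.2 to 0.3 N m), stays where left.
- grip_3 (a point): Point on the axis of lever 3's arm, 45 mm out from the stud; about 102 mm above the bench when loose, 97 mm when tight. Here the arm is a 12 mm round bar, clear of the cover's edge: nothing under it but the base plate and the bench, and free on both sides.
- lever_4 (a joint): Lever nut on the stud at the pot's (-x, +y) corner, diagonally opposite lever_2: dark hub 25 mm across, one bright arm sloping up to a grey grip, tip 70 mm from the stud. Value in rad, grows clockwise seen from above (tightens): 0 loose, arm along the pot's -x; 1.6 hard against its stop, arm near the pot's +y. Comes down 3.6 mm per rad; stiff (0.2 to 0.3 N m), stays where left.
- grip_4 (a point): Point on the axis of lever 4's arm, 45 mm out from the stud; about 102 mm above the bench when loose, 97 mm when tight. Here the arm is a 12 mm round bar, clear of the cover's edge: nothing under it but the base plate and the bench, and free on both sides.
- housing_a: Small light-grey machined housing, 30 x 49 x 31 mm, bystander; origin: centre of its underside.
- housing_b: Small light-grey machined housing with a brass-coloured bush, 30 x 49 x 37 mm, bystander; origin: centre of its underside.
- tape_roll: Roll of tape lying flat, 58 mm across, 19 mm high, bystander; origin: centre of its underside.
- oil_bottle: Small white squeeze bottle with a pointed red cap, 38 mm across, 105 mm tall, bystander; origin: centre of its underside.

How it is judged:
On the way:
1. first pass done: all four lever nuts are about half way (0.5 to 1.2 rad), none of them tight yet (value of joint lever_1 between 0.5 and 1.2 rad and value of joint lever_2 between 0.5 and 1.2 rad and value of joint lever_3 between 0.5 and 1.2 rad and value of joint lever_4 between 0.5 and 1.2 rad), for 0.2 s.
At the end, for the whole second after the job is handed in: All four levers are hard against their stops (above 1.47 of 1.6 rad), and the cover lies still, level within 0.01 rad and drawn down to less than 4 mm above the pot's block (58 mm above the bench); the robot has let go (value of joint each of lever_1, lever_2, lever_3, lever_4 above 1.47 rad and z of cover in the frame of test_pot below 0.058 m and angle between cover's own z axis and vertical below 0.01 rad and linear speed of cover below 0.01 m/s); the robot touches nothing.
It fails at once if the cover is cocked by more than 0.03 rad (1.7 degrees): one nut has been run far ahead of the rest (angle between cover's own z axis and vertical above 0.03 rad).
It fails at once if in the first pass two neighbouring nuts are taken half way (above 0.6 rad) while the two others are still loose (below 0.35): not crosswise ((value of joint each of lever_1, lever_2 above 0.6 rad and value of joint each of lever_3, lever_4 below 0.35 rad) or (value of joint each of lever_2, lever_3 above 0.6 rad and value of joint each of lever_4, lever_1 below 0.35 rad) or (value of joint each of lever_3, lever_4 above 0.6 rad and value of joint each of lever_1, lever_2 below 0.35 rad) or (value of joint each of lever_4, lever_1 above 0.6 rad and value of joint each of lever_2, lever_3 below 0.35 rad)).
It fails at once if in the last pass two neighbouring nuts are tightened (above 1.4 rad) while the two others are not (below 1.2): not crosswise ((value of joint each of lever_1, lever_2 above 1.4 rad and value of joint each of lever_3, lever_4 below 1.2 rad) or (value of joint each of lever_2, lever_3 above 1.4 rad and value of joint each of lever_4, lever_1 below 1.2 rad) or (value of joint each of lever_3, lever_4 above 1.4 rad and value of joint each of lever_1, lever_2 below 1.2 rad) or (value of joint each of lever_4, lever_1 above 1.4 rad and value of joint each of lever_2, lever_3 below 1.2 rad)).
It fails at once if a bystander is moved by more than 30 mm (distance of any of housing_a, housing_b, tape_roll, oil_bottle from where it was at the start of the episode above 0.03 m).
It also fails if it takes over 72 s, if anything falls off the work surface, if the arm or the gripper's body presses on something with over 40 N, if the wrist force passes 120 N, or if a joint passes its speed limit or range.

## Working session

There is one attempt and no reset: what is moved stays moved. The work goes in short steps, Python scripts to look and compute and a shell command to move; the robot and the scene stay as the last step left them, time stands still between calls to the robot, and variables do not carry over. Pictures are saved under pics/ and viewed, at most 10 in all, crops included, and the job is handed in when it is done.

```bash
mkdir -p pics; ls
python3 - <<'E'
from plant import ctrl
import cv2
s=ctrl.get_state();print(s['time'],s['eef_pos'],s['tcp_rot'],s['opening'],ctrl.tcp_to_grasp)
for n in('top','scene'):
    p,d=ctrl.read_camera(n);cv2.imwrite(f'pics/{n}0.png',p[:,:,::-1]);i=ctrl.camera_info(n);print(n,i)
E
```

```text
pics
0.0 [0.18284607 0.64907377 0.22991355] [ 1.36966937e-01  9.90574900e-01 -1.14693147e-03 -3.33221913e-04] 1.0008894992129307 0.0187
top {'K': array([[454.49917998,   0.        , 311.00447852],
       [  0.        , 454.49917998, 208.21654462],
       [  0.        ,   0.        ,   1.        ]]), 'camera_from_world': array([[-0.02234022, -0.99959972, -0.01735833, -0.13340057],
       [-0.99862195,  0.02313636, -0.04710531,  0.54994038],
       [ 0.04748806,  0.01628207, -0.99873909,  1.14137068],
       [ 0.        ,  0.        ,  0.        ,  1.        ]])}
scene {'K': array([[425.39290396,   0.        , 318.24563486],
       [  0.        , 425.39290396, 201.07039944],
       [  0.        ,   0.        ,   1.        ]]), 'camera_from_world': array([[ 0.71144776, -0.70248905,  0.01874075, -0.50567945],
       [-0.38368663, -0.41064577, -0.8271364 ,  0.21249443],
       [ 0.58875007,  0.58127376, -0.56168867,  0.81936114],
       [ 0.        ,  0.        ,  0.        ,  1.        ]])}
```

View pics/top0.png

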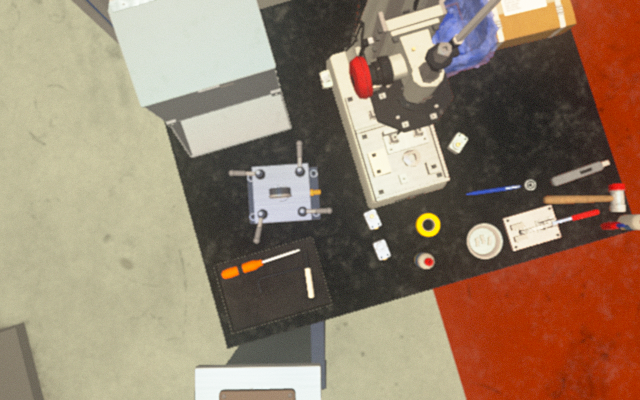

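View pics/scene0.png

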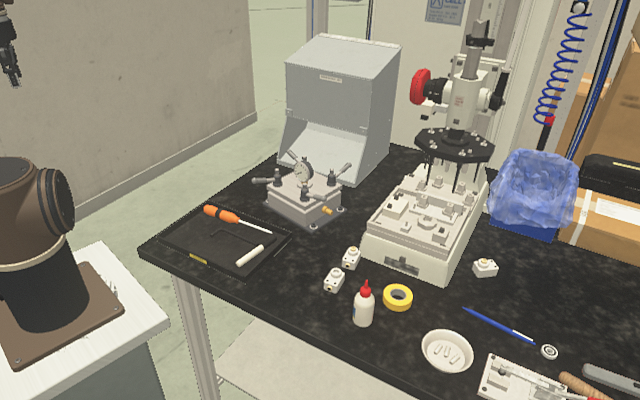

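Top view: pot around (283,193). The hubs are lever 1 (259,173), lever 2 (299,170), lever 3 (302,212) and lever 4 (262,215), all loose. The hose tail at (315,193) gives pot −y. The cabinet is up-left and the press is to the right. Next I locate the hubs and measure the obstacle heights.

```bash
cat > h.py <<'E'
import numpy as np,cv2
from plant import ctrl
def ray(n,u,v,z):
    i=ctrl.camera_info(n);T=np.linalg.inv(i['camera_from_world']);K=i['K']
    r=T[:3,:3]@np.linalg.inv(K)@[u,v,1];c=T[:3,3]
    return c+r*(z-c[2])/r[2]
def cloud(n,d):
    i=ctrl.camera_info(n);T=np.linalg.inv(i['camera_from_world']);K=i['K']
    v,u=np.mgrid[:400,:640];p=np.stack([u,v,np.ones_like(u)],-1)@np.linalg.inv(K).T*d[...,None]
    return p@T[:3,:3].T+T[:3,3]
E
python3 - <<'E'
from h import *
p,d=ctrl.read_camera('top');P=cloud('top',d)
np.set_printoptions(precision=3,suppress=True)
for n,u,v in [('1',259,173),('2',299,170),('3',302,212),('4',262,215)]:
    g=cv2.cvtColor(p,cv2.COLOR_RGB2GRAY)[v-7:v+8,u-7:u+8]
    m=cv2.connectedComponentsWithStats((g<75).astype(np.uint8));k=1+np.argmax(m[2][1:,4]);c=m[3][k]+[u-7,v-7]
    print(n,c,m[2][k,4],ray('top',*c,.112),P[v,u])
for nm,(u0,u1,v0,v1) in dict(cab=(130,310,60,160),press=(340,460,60,210)).items():
    Q=P[v0:v1,u0:u1].reshape(-1,3)
    for lo,hi in((.03,.1),(.1,.2),(.2,.6)):
        q=Q[(Q[:,2]>lo)&(Q[:,2]<hi)]; print(nm,lo,len(q),np.percentile(q,[2,98],axis=0) if len(q) else '')
c=p[130:250,220:360];cv2.imwrite('pics/c1.png',cv2.resize(c,None,fx=5,fy=5,interpolation=cv2.INTER_CUBIC)[:,:,::-1])
# highest points near the pot
for t in [(299,150),(235,173),(257,235),(324,212)]: print(t,P[t[1],t[0]])
E
```

```text
1 [261.556 175.556] 9 [ 0.621 -0.034  0.112] [ 0.626 -0.029  0.12 ]
2 [301. 174.] 3 [ 0.622 -0.126  0.112] [ 0.631 -0.122  0.116]Traceback (most recent call last):
  File "<stdin>", line 6, in <module>
    return _wrapfunc(a, 'argmax', axis=axis, out=out, **kwds)
    return bound(*args, **kwds)
ValueError: attempt to get argmax of an empty sequence
```

Run:
```python
from h import *
p,d=ctrl.read_camera('top');P=cloud('top',d)
np.set_printoptions(precision=3,suppress=True)
for nm,(u0,u1,v0,v1) in dict(cab=(130,310,60,160),press=(325,460,60,210)).items():
    Q=P[v0:v1,u0:u1].reshape(-1,3)
    for lo,hi in((.03,.1),(.1,.2),(.2,.6)):
        q=Q[(Q[:,2]>lo)&(Q[:,2]<hi)]; print(nm,lo,len(q),np.percentile(q,[2,98],axis=0) if len(q) else '')
for t in [(299,150),(235,173),(257,235),(324,212)]: print(t,P[t[1],t[0]])
# cover top plate
m=((abs(P[...,2]-.073)<.006)&(abs(P[...,0]-.58)<.12)&(abs(P[...,1]+.08)<.12)).astype(np.uint8)
c=max(cv2.findContours(m,0,2)[0],key=cv2.contourArea);r=cv2.minAreaRect(c);print(r,ray('top',*r[0],.073))
c=p[130:250,220:360];cv2.imwrite('pics/c1.png',cv2.resize(c,None,fx=5,fy=5,interpolation=cv2.INTER_CUBIC)[:,:,::-1])
```

```text
cab 0.03 914 [[ 0.7   -0.094  0.03 ]
 [ 0.831  0.174  0.092]]
cab 0.1 1347 [[ 0.672 -0.127  0.104]
 [ 0.809  0.17   0.199]]
cab 0.2 6026 [[ 0.744 -0.077  0.206]
 [ 0.822  0.181  0.314]]
press 0.03 7062 [[ 0.564 -0.496  0.036]
 [ 0.894 -0.216  0.098]]
press 0.1 731 [[ 0.607 -0.448  0.1  ]
 [ 0.863 -0.279  0.171]]
press 0.2 5759 [[ 0.699 -0.433  0.235]
 [ 0.794 -0.236  0.457]]
(299, 150) [ 0.679 -0.123  0.111]
(235, 173) [0.629 0.028 0.11 ]
(257, 235) [ 0.483 -0.021  0.112]
(324, 212) [ 0.533 -0.177  0.111]
((281.54205322265625, 193.13055419921875), (56.34159469604492, 56.54115295410156), 86.18592071533203) [ 0.582 -0.077  0.073]
```

View pics/c1.png

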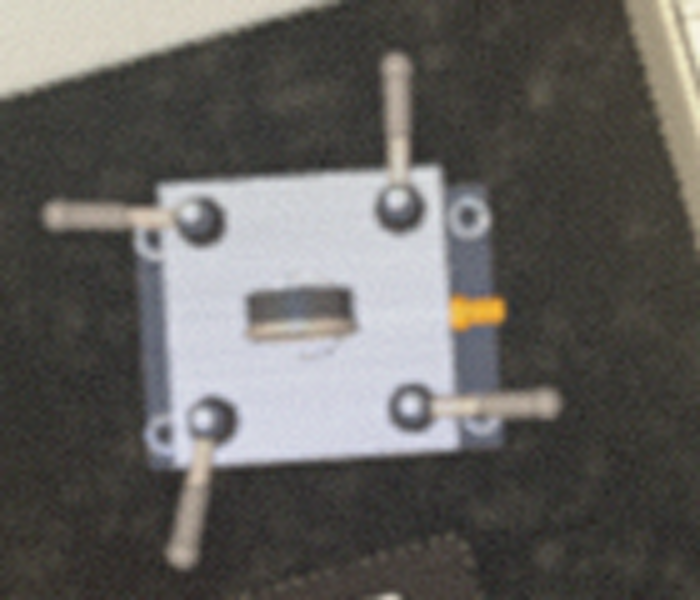

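Crop: hubs at about (200,220), (400,208), (412,407) and (211,420), which gives top pixels (260,174), (300,171.6), (302.4,211.4) and (262.2,214). Lever 4 already stands slightly clockwise. Next I fit the pot frame.

```bash
cat >> h.py <<'E'
hub=[(260,174),(300,171.6),(302.4,211.4),(262.2,214)]
H=np.array([ray('top',u,v,.112)[:2] for u,v in hub])
L=.048*np.array([[1,1],[1,-1],[-1,-1],[-1,1]])
C=H.mean(0);A=H-C
phi=np.arctan2((L[:,0]*A[:,1]-L[:,1]*A[:,0]).sum(),(L*A).sum())
R=np.array([[np.cos(phi),-np.sin(phi)],[np.sin(phi),np.cos(phi)]])
def topot(w): return (np.asarray(w)[...,:2]-C)@R
def angles(tips):  # lever values from tip pixels
    o=[]
    for k,(u,v) in enumerate(tips):
        t=topot(ray('top',u,v,.115))-L[k]; a0=[np.pi/2,0,-np.pi/2,np.pi][k]
        o.append(round(float((a0-np.arctan2(t[1],t[0])+np.pi)%(2*np.pi)-np.pi),3))
    return o
def me():
    from scipy.spatial.transform import Rotation as Ro
    s=ctrl.get_state();X=Ro.from_quat(s['tcp_rot']).as_matrix()
    w=np.arctan2(X[1,0],X[0,0])-phi-np.pi
    print('t',s['time'],'pot xy mm',topot(s['eef_pos'])*1e3,'z',s['eef_pos'][2],'yaw err(need turn)',(w+np.pi)%(2*np.pi)-np.pi,'F',s['contact_force'],s['qpos'])
E
python3 - <<'E'
from h import *
np.set_printoptions(precision=3,suppress=True)
print(H,C,phi,(A@R-L)*1e3); me()
print(angles([(220+60/5,130+215/5),(220+397/5,130+68/5),(220+545/5,130+403/5),(220+182/5,130+550/5)]))
s=ctrl.get_state();
from scipy.spatial.transform import Rotation as Ro
X=Ro.from_quat(s['tcp_rot']).as_matrix()
T=np.r_[C+R@[-.02,.12],.16]; print('slide cm to L1 hover',X.T@(T-s['eef_pos'])*100)
p,d=ctrl.read_camera('top');P=cloud('top',d);Q=P.reshape(-1,3)
for y0 in(-.12,-.06,0,.06):
  for z0 in(.02,.08,.14,.2,.26):
    q=Q[(abs(Q[:,1]-y0)<.03)&(abs(Q[:,2]-z0)<.03)&(Q[:,0]>.69)]
    print(y0,z0,q[:,0].min() if len(q) else '')
E
```

```text
[[ 0.625 -0.031]
 [ 0.628 -0.124]
 [ 0.535 -0.127]
 [ 0.531 -0.034]] [ 0.58  -0.079] 0.03842110876049604 [[-1.312 -1.32 ]
 [-1.573  1.303]
 [ 1.59   1.273]
 [ 1.296 -1.256]]
t 0.2 pot xy mm [-368.433  742.936] z 0.23039530865768598 yaw err(need turn) -0.31323263278873403 F [0.4   0.186 0.522] [ 1.146  0.287  1.578  0.     1.279 -0.15 ]
[0.075, 0.021, 0.008, 0.255]
slide cm to L1 hover [-52.345 -48.515   7.1  ]
-0.12 0.02 0.6903182324857503
-0.12 0.08 0.6909724848716243
-0.12 0.14 0.6900530563298549
-0.12 0.2 
-0.12 0.26 
-0.06 0.02 0.6901137446379214
-0.06 0.08 0.7820129469787858
-0.06 0.14 0.7959731177390148
-0.06 0.2 0.7952676798834903
-0.06 0.26 0.795133365397644
0 0.02 0.6900629467076768
0 0.08 
0 0.14 0.7799112498928067
0 0.2 0.7785576228002378
0 0.26 0.7733838262353974
0.06 0.02 0.6901086846150897
0.06 0.08 
0.06 0.14 0.7637358164195363
0.06 0.2 0.7633786981343555
0.06 0.26 0.7631365294510475
```

```bash
R='{"slide":[-57,-49.4,7],"turn":-0.313,"grip":0}'; python3 -m inch '[{"slide":[-57,-49.4,0],"turn":-0.31,"grip":0},{"slide":[-57,-49.4,0],"turn":-0.31,"grip":0},{"slide":[-57,-49.4,0],"turn":-0.31,"grip":0},{"slide":[-57,-49.4,0],"turn":-0.31,"grip":0},{"slide":[-57,-49.4,0],"turn":-0.31,"grip":0},{"slide":[-57,-49.4,0],"turn":-0.31,"grip":0},{"slide":[-57,-49.4,0],"turn":-0.31,"grip":0},{"slide":[-57,-49.4,0],"turn":-0.31,"grip":0},{"slide":[-57,-49.4,0],"turn":-0.31,"grip":0},{"slide":[-57,-49.4,0],"turn":-0.31,"grip":0},{"slide":[-57,-49.4,0],"turn":-0.31,"grip":0},{"slide":[-57,-49.4,7],"turn":-0.31,"grip":0},{"slide":[-57,-49.4,7],"turn":-0.31,"grip":0},{"slide":[-57,-49.4,7],"turn":-0.31,"grip":0},{"slide":[-57,-49.4,7],"turn":-0.31,"grip":0},{"slide":[-57,-49.4,7],"turn":-0.31,"grip":0},{"slide":[-57,-49.4,7],"turn":-0.31,"grip":0},{"slide":[-57,-49.4,7],"turn":-0.31,"grip":0}]' 40
python3 -c "
from h import *
me();cv2.imwrite('pics/t2.png',cv2.resize(ctrl.read_camera('top')[0][100:280,180:400],None,fx=3,fy=3)[:,:,::-1])"
```

```text
time: 2.05
eef_pos: [0.5973, 0.0203, 0.1615]
tcp_rot: [-0.018, 1.0, 0.0, -0.0]
contact_force: [0.3, -0.4, 0.2]
opening: 0.003
finger_force: 0.0
t 2.05 pot xy mm [21.45778425 98.4762386 ] z 0.16150144430465813 yaw err(need turn) -0.0032341163699580733 F [ 0.3443372 -0.3787483  0.1566179] [-1.35945858e-01  1.84578954e-01  1.83110468e+00  6.75488269e-04
  1.12652127e+00 -1.74221952e+00]
```

View pics/t2.png

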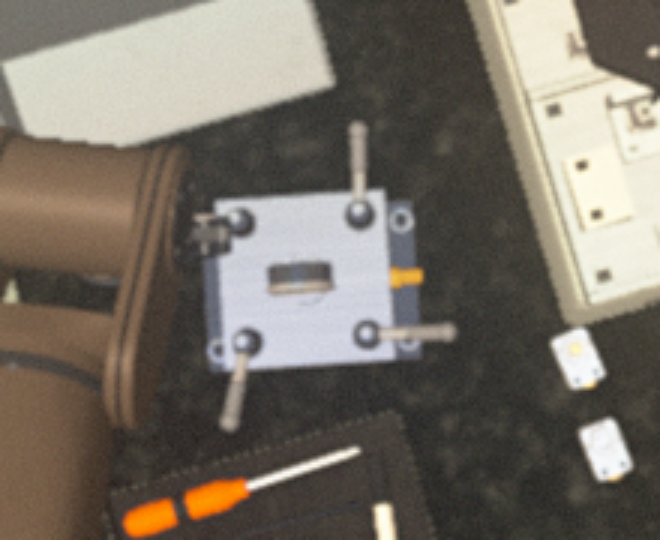

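The picture shows the gripper over lever 1's corner at (210,232), clear of its surroundings. Now I push lever 1.

```bash
python3 -m inch '[{"slide":[0,0,4.5],"turn":0,"grip":0},{"slide":[0,0,8],"turn":0,"grip":0},{"slide":[0,0,8],"turn":0,"grip":0},{"slide":[-0.95,-0.35,8],"turn":0,"grip":0},{"slide":[-1.65,-0.15,8],"turn":0.15,"grip":0},{"slide":[-2.4,-0.05,8],"turn":0.3,"grip":0},{"slide":[-3.15,-0.1,8],"turn":0.45,"grip":0},{"slide":[-3.9,-0.2,8],"turn":0.6,"grip":0},{"slide":[-4.6,-0.45,8],"turn":0.75,"grip":0},{"slide":[-5.05,-0.65,8],"turn":0.85,"grip":0},{"slide":[-5.05,-0.65,8],"turn":0.85,"grip":0}]'
python3 -c "
from h import *
me();cv2.imwrite('pics/t3.png',cv2.resize(ctrl.read_camera('top')[0][100:280,180:400],None,fx=3,fy=3)[:,:,::-1])"
```

```text
time: 3.2
eef_pos: [0.6483, 0.0161, 0.0826]
tcp_rot: [0.396, 0.918, 0.0, -0.001]
contact_force: [-3.5, 4.0, -3.0]
opening: 0.001
finger_force: 2.4
t 3.2 pot xy mm [72.22533966 92.37754551] z 0.08261175034827174 yaw err(need turn) -0.8528859235246928 F [-3.49285362  3.98806443 -2.98360056] [-1.31868943e-01  3.82692677e-01  1.74344103e+00  1.61567499e-03
  1.01745288e+00 -8.89051149e-01]
```

View pics/t3.png

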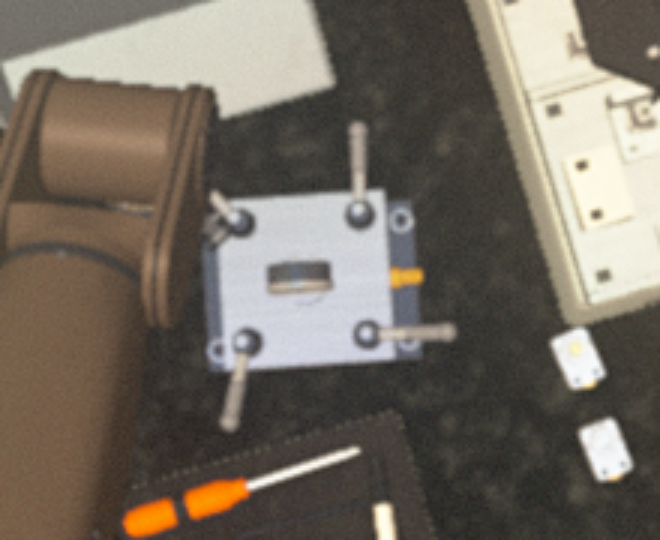

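Lever 1's arm (215,197)–(238,222) is now about half way, and the push force is 5 N. Next is lever 3, which mirrors it.

```bash
python3 -m inch '[{"slide":[1,0,0],"turn":0,"grip":0},{"slide":[1,0,-4],"turn":0,"grip":0},{"slide":[1,0,-8],"turn":0,"grip":0},{"slide":[-8.2,-19.6,-8],"turn":-0.85,"grip":0},{"slide":[-8.2,-19.6,-8],"turn":-0.85,"grip":0},{"slide":[-8.2,-19.6,-8],"turn":-0.85,"grip":0},{"slide":[-8.2,-19.6,-8],"turn":-0.85,"grip":0},{"slide":[-8.2,-19.6,-8],"turn":-0.85,"grip":0},{"slide":[-8.2,-19.6,-8],"turn":-0.85,"grip":0},{"slide":[-8.2,-19.6,-8],"turn":-0.85,"grip":0},{"slide":[-8.2,-19.6,-4],"turn":-0.85,"grip":0},{"slide":[-8.2,-19.6,0],"turn":-0.85,"grip":0},{"slide":[-8.2,-19.6,0],"turn":-0.85,"grip":0}]'
python3 -c "
from h import *
me();cv2.imwrite('pics/t4.png',cv2.resize(ctrl.read_camera('top')[0][100:280,180:400],None,fx=3,fy=3)[:,:,::-1])"
```

```text
time: 4.55
eef_pos: [0.5589, -0.177, 0.0766]
tcp_rot: [-0.017, 1.0, 0.002, -0.004]
contact_force: [-0.2, -0.4, 0.1]
opening: -0.002
finger_force: 0.0
t 4.55 pot xy mm [-24.49237317 -97.16447498] z 0.07662773444608319 yaw err(need turn) -0.003965552210621226 F [-0.21252694 -0.38189266  0.05970953] [-4.79472057e-01  2.73020447e-01  1.89932700e+00 -4.07462917e-04
  9.78314926e-01 -2.08447808e+00]
```

View pics/t4.png

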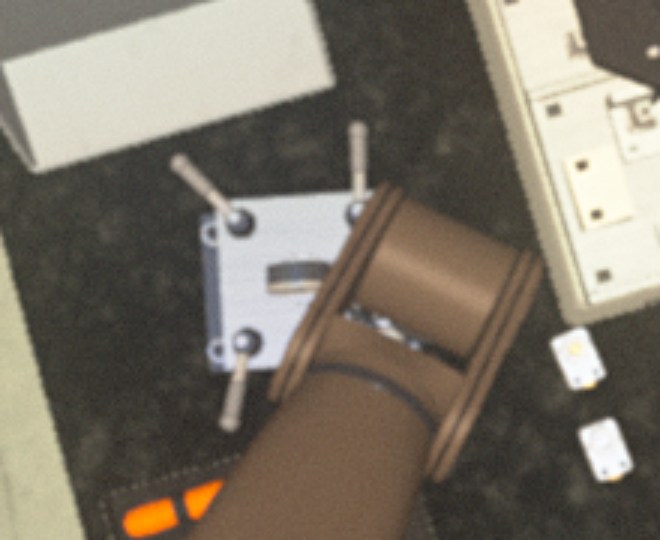

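Lever 1 (hub (238,222), tip (180,160)) stands at about 0.85. The gripper is down beside lever 3. Now I push it and back off.

```bash
cat >> h.py <<'E'
def go(x,y,z,turn):  # pot mm, world z m, final yaw (turn from aligned)
    from scipy.spatial.transform import Rotation as Ro
    s=ctrl.get_state();X=Ro.from_quat(s['tcp_rot']).as_matrix()
    T=np.r_[C+R@[x/1e3,y/1e3],z];w=(np.arctan2(X[1,0],X[0,0])-phi)%(2*np.pi)-np.pi
    print('slide',np.round(X.T@(T-s['eef_pos'])*100,2),'turn',round(w+turn,3))
E
python3 -m inch '[{"slide":[0.75,0.3,-0.4],"turn":0,"grip":0},{"slide":[1.45,0.1,-0.4],"turn":0.15,"grip":0},{"slide":[2.2,0,-0.4],"turn":0.3,"grip":0},{"slide":[2.95,0,-0.4],"turn":0.45,"grip":0},{"slide":[3.7,0.15,-0.4],"turn":0.6,"grip":0},{"slide":[4.4,0.4,-0.4],"turn":0.75,"grip":0},{"slide":[4.85,0.6,-0.4],"turn":0.85,"grip":0},{"slide":[4.85,0.6,-0.4],"turn":0.85,"grip":0},{"slide":[4.85,0.6,-0.4],"turn":0.85,"grip":0}]'
python3 -c "
from h import *
me()"
python3 -m inch '[{"slide":[-1,0,0],"turn":0,"grip":0},{"slide":[-1,0,-4],"turn":0,"grip":0},{"slide":[-1,0,-8.5],"turn":0,"grip":0},{"slide":[-1,0,-8.5],"turn":0,"grip":0}]'
python3 -c "
from h import *
me();go(98,-22,.165,1.571)"
```

```text
time: 5.5
eef_pos: [0.5154, -0.1765, 0.0886]
tcp_rot: [0.395, 0.919, -0.001, 0.004]
contact_force: [-0.0, -3.9, 2.1]
opening: -0.0
finger_force: 1.7
t 5.5 pot xy mm [-67.96912892 -95.01529338] z 0.08863899269055016 yaw err(need turn) -0.8507712545868338 F [-0.04858995 -3.91538517  2.10399564] [-5.15758903e-01  1.63579994e-01  2.00546864e+00 -1.22093320e-03
  9.65379538e-01 -1.27351789e+00]
time: 5.9
eef_pos: [0.5244, -0.1843, 0.1781]
tcp_rot: [0.396, 0.918, -0.0, 0.006]
contact_force: [0.6, -0.7, 0.9]
opening: 0.002
finger_force: 0.0
t 5.9 pot xy mm [ -59.29479824 -103.1600479 ] z 0.178128180991639 yaw err(need turn) -0.8522866134716889 F [ 0.56683444 -0.73385619  0.8695181 ] [-5.20888993e-01  6.86953116e-02  1.92714967e+00  8.58872390e-04
  1.13341073e+00 -1.27820377e+00]
slide [-4.23 17.18  1.44] turn 0.719
```

```bash
python3 -m inch '[{"slide":[-4.2,17.2,0.5],"turn":0.72,"grip":0},{"slide":[-4.2,17.2,0.5],"turn":0.72,"grip":0},{"slide":[-4.2,17.2,0.5],"turn":0.72,"grip":0},{"slide":[-4.2,17.2,0.5],"turn":0.72,"grip":0},{"slide":[-4.2,17.2,0.5],"turn":0.72,"grip":0},{"slide":[-4.2,17.2,0.5],"turn":0.72,"grip":0},{"slide":[-4.2,17.2,5],"turn":0.72,"grip":0},{"slide":[-4.2,17.2,9.5],"turn":0.72,"grip":0},{"slide":[-4.2,17.2,9.5],"turn":0.72,"grip":0},{"slide":[-4.2,17.2,9.5],"turn":0.72,"grip":0}]'
python3 -c "
from h import *
me();go(95,-31,.082,1.571);go(91.8,-72.1,.082,2.421);cv2.imwrite('pics/t5.png',cv2.resize(ctrl.read_camera('top')[0][100:280,180:400],None,fx=3,fy=3)[:,:,::-1])"
```

```text
time: 6.9
eef_pos: [0.6731, -0.0949, 0.0745]
tcp_rot: [0.694, 0.72, -0.001, -0.001]
contact_force: [-0.0, -0.6, 1.5]
opening: -0.001
finger_force: 0.0
t 6.9 pot xy mm [ 92.79653676 -19.58114051] z 0.07451909333126233 yaw err(need turn) -1.5721549485591388 F [-0.0289009  -0.62161212  1.47072177] [-2.89169435e-01  4.54090844e-01  1.66207877e+00  2.25667624e-04
  1.02870028e+00 -3.26350544e-01]
slide [-1.14  0.22 -0.75] turn -0.001
slide [-5.25 -0.09 -0.75] turn 0.849
```

View pics/t5.png

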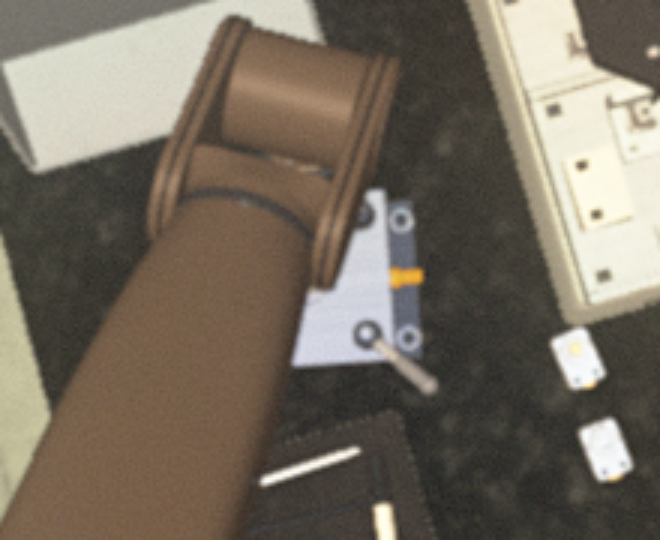

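Lever 3 (hub (368,333), tip (432,388)) stands at about 0.75. Now lever 2.

```bash
python3 -m inch '[{"slide":[-1.1,0.2,-0.75],"turn":0,"grip":0},{"slide":[-1.85,0.4,-0.75],"turn":0.15,"grip":0},{"slide":[-2.6,0.5,-0.75],"turn":0.3,"grip":0},{"slide":[-3.35,0.5,-0.75],"turn":0.45,"grip":0},{"slide":[-4.1,0.35,-0.75],"turn":0.6,"grip":0},{"slide":[-4.8,0.1,-0.75],"turn":0.75,"grip":0},{"slide":[-5.25,-0.1,-0.75],"turn":0.85,"grip":0},{"slide":[-5.25,-0.1,-0.75],"turn":0.85,"grip":0},{"slide":[-5.25,-0.1,-0.75],"turn":0.85,"grip":0}]'
python3 -c "
from h import *
me()"
python3 -m inch '[{"slide":[1,0,0],"turn":0,"grip":0},{"slide":[1,0,-4],"turn":0,"grip":0},{"slide":[1,0,-8.2],"turn":0,"grip":0},{"slide":[1,0,-8.2],"turn":0,"grip":0},{"slide":[1,0,-8.2],"turn":0,"grip":0}]'
python3 -c "
from h import *
me();go(-98,17,.165,1.571)"
```

```text
time: 7.85
eef_pos: [0.6768, -0.1478, 0.0858]
tcp_rot: [0.929, 0.37, 0.002, 0.001]
contact_force: [1.6, 1.8, -0.2]
opening: -0.001
finger_force: 1.6
t 7.85 pot xy mm [ 94.43689556 -72.49287479] z 0.08575339564184266 yaw err(need turn) -2.4212366469739113 F [ 1.55336115  1.77705328 -0.19921267] [-3.61446933e-01  4.61522748e-01  1.62836945e+00  1.07941776e-03
  1.04691315e+00  4.50040251e-01]
time: 8.35
eef_pos: [0.6839, -0.1412, 0.1681]
tcp_rot: [0.929, 0.37, 0.002, 0.002]
contact_force: [0.3, 0.2, -0.3]
opening: -0.001
finger_force: 0.0
t 8.35 pot xy mm [101.76558149 -66.21589235] z 0.16805476840199746 yaw err(need turn) -2.4219033324845864 F [ 0.33871878  0.22427467 -0.2870764 ] [-3.48177137e-01  3.85440426e-01  1.56910868e+00 -1.26979795e-03
  1.18169766e+00  4.64990891e-01]
slide [ -9.54 -19.43   0.19] turn -0.851
```

```bash
python3 -m inch '[{"slide":[-9.5,-19.4,-1],"turn":-0.85,"grip":0},{"slide":[-9.5,-19.4,-1],"turn":-0.85,"grip":0},{"slide":[-9.5,-19.4,-1],"turn":-0.85,"grip":0},{"slide":[-9.5,-19.4,-1],"turn":-0.85,"grip":0},{"slide":[-9.5,-19.4,-1],"turn":-0.85,"grip":0},{"slide":[-9.5,-19.4,-1],"turn":-0.85,"grip":0},{"slide":[-9.5,-19.4,-1],"turn":-0.85,"grip":0},{"slide":[-9.5,-19.4,4],"turn":-0.85,"grip":0},{"slide":[-9.5,-19.4,8.5],"turn":-0.85,"grip":0},{"slide":[-9.5,-19.4,8.5],"turn":-0.85,"grip":0},{"slide":[-9.5,-19.4,8.5],"turn":-0.85,"grip":0}]'
python3 -c "
from h import *
me();go(-95,31,.082,1.571);go(-91.8,72.1,.082,2.421);cv2.imwrite('pics/t6.png',cv2.resize(ctrl.read_camera('top')[0][100:280,180:400],None,fx=3,fy=3)[:,:,::-1])"
```

```text
time: 9.45
eef_pos: [0.4797, -0.0647, 0.0792]
tcp_rot: [0.695, 0.719, -0.001, -0.001]
contact_force: [-0.4, 0.0, 0.4]
opening: 0.003
finger_force: 0.0
t 9.45 pot xy mm [-99.33237989  18.11565969] z 0.07923421183290302 yaw err(need turn) -1.5741993561534164 F [-0.40110284  0.01246523  0.42056604] [-3.43843126e-01  5.38934096e-02  2.14733141e+00 -2.87817703e-04
  9.43370820e-01 -3.78693174e-01]
slide [ 1.29  0.43 -0.28] turn -0.003
slide [ 5.4   0.73 -0.27] turn 0.847
```

View pics/t6.png

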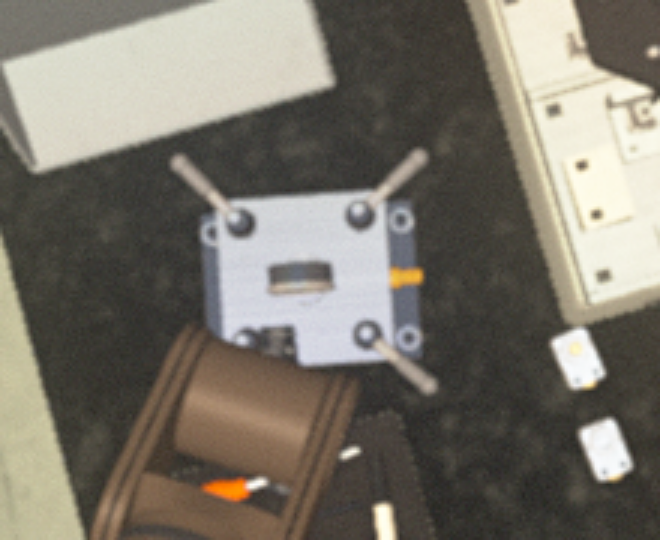

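Lever 2 (hub (359,213), tip (422,155)) stands at about 0.85. Now lever 4.

```bash
python3 -m inch '[{"slide":[1.3,0.4,-0.3],"turn":0,"grip":0},{"slide":[2.0,0.2,-0.3],"turn":0.15,"grip":0},{"slide":[2.75,0.15,-0.3],"turn":0.3,"grip":0},{"slide":[3.5,0.15,-0.3],"turn":0.45,"grip":0},{"slide":[4.25,0.3,-0.3],"turn":0.6,"grip":0},{"slide":[4.95,0.5,-0.3],"turn":0.75,"grip":0},{"slide":[5.4,0.7,-0.3],"turn":0.85,"grip":0},{"slide":[5.4,0.7,-0.3],"turn":0.85,"grip":0},{"slide":[5.4,0.7,-0.3],"turn":0.85,"grip":0}]'
python3 -c "
from h import *
me()"
python3 -m inch '[{"slide":[-1,0,0],"turn":0,"grip":0},{"slide":[-1,0,-4],"turn":0,"grip":0},{"slide":[-1,0,-9],"turn":0,"grip":0},{"slide":[-1,0,-9],"turn":0,"grip":0},{"slide":[-1,0,-9],"turn":0,"grip":0}]'
python3 -c "
from h import *
me();go(63,105,.175,.75);p,d=ctrl.read_camera('top');cv2.imwrite('pics/t7.png',cv2.resize(p[100:280,180:400],None,fx=3,fy=3)[:,:,::-1])"
```

```text
time: 10.4
eef_pos: [0.486, -0.0102, 0.0845]
tcp_rot: [0.929, 0.371, 0.001, 0.001]
contact_force: [-2.3, -1.3, -0.7]
opening: -0.001
finger_force: 0.9
t 10.4 pot xy mm [-90.98387809  72.25301746] z 0.08445258104944062 yaw err(need turn) -2.4207139259834314 F [-2.27772966 -1.34672814 -0.7080548 ] [-2.30160733e-01  4.67377506e-02  2.14330048e+00 -5.44557365e-06
  9.49345956e-01  5.81340040e-01]
time: 10.9
eef_pos: [0.4792, -0.0178, 0.1753]
tcp_rot: [0.929, 0.37, 0.003, 0.001]
contact_force: [-0.5, -0.8, -0.7]
opening: 0.006
finger_force: 0.0
t 10.9 pot xy mm [-98.07562774  64.95938516] z 0.17534360051397097 yaw err(need turn) -2.4230227168394194 F [-0.54300045 -0.79572534 -0.69796279] [-2.49487380e-01 -1.01807569e-01  2.10061885e+00  7.16033200e-04
  1.13701020e+00  5.64027054e-01]
slide [14.76  7.59  0.12] turn -1.673
```

View pics/t7.png

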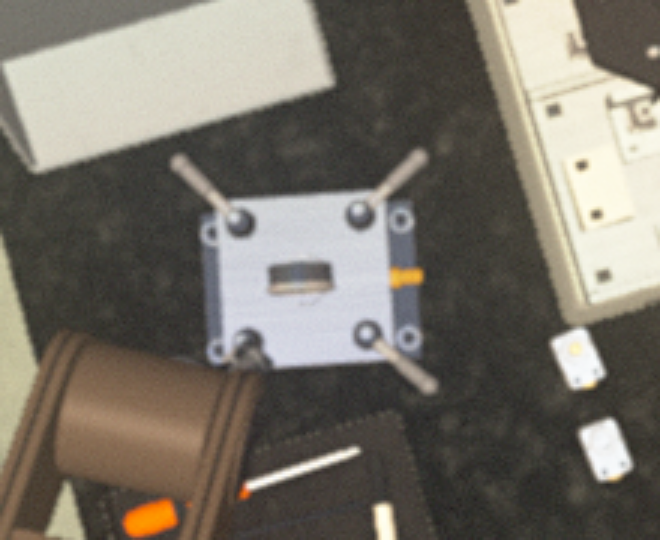

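All three visible levers are half way, and lever 4's push ended at the same geometry, so pass 1 is done. Pass 2 starts with lever 1.

```bash
python3 -m inch '[{"slide":[14.8,7.6,0],"turn":-1.67,"grip":0},{"slide":[14.8,7.6,0],"turn":-1.67,"grip":0},{"slide":[14.8,7.6,0],"turn":-1.67,"grip":0},{"slide":[14.8,7.6,0],"turn":-1.67,"grip":0},{"slide":[14.8,7.6,0],"turn":-1.67,"grip":0},{"slide":[14.8,7.6,0],"turn":-1.67,"grip":0},{"slide":[14.8,7.6,0],"turn":-1.67,"grip":0},{"slide":[14.8,7.6,0],"turn":-1.67,"grip":0},{"slide":[14.8,7.6,0],"turn":-1.67,"grip":0},{"slide":[14.8,7.6,0],"turn":-1.67,"grip":0},{"slide":[14.8,7.6,0],"turn":-1.67,"grip":0},{"slide":[14.8,7.6,0],"turn":-1.67,"grip":0},{"slide":[14.8,7.6,5],"turn":-1.67,"grip":0},{"slide":[14.8,7.6,9.5],"turn":-1.67,"grip":0},{"slide":[14.8,7.6,9.5],"turn":-1.67,"grip":0},{"slide":[14.8,7.6,9.5],"turn":-1.67,"grip":0},{"slide":[14.8,7.6,9.5],"turn":-1.67,"grip":0}]'
python3 -c "
from h import *
me();go(67.6,94,.08,.75);go(95.5,63.6,.08,1.6)
p,d=ctrl.read_camera('top');print(angles([(180+176/3,100+158/3),(180+424/3,100+153/3),(180+434/3,100+390/3),(250,220)])[:3])"
```

```text
time: 12.65
eef_pos: [0.6395, 0.0288, 0.0805]
tcp_rot: [0.35, 0.937, 0.001, 0.002]
contact_force: [-0.2, -0.1, 0.3]
opening: 0.001
finger_force: 0.0
t 12.65 pot xy mm [ 63.91904485 105.37747083] z 0.08053140717189605 yaw err(need turn) -0.7540690966918229 F [-0.20292093 -0.09229655  0.31441071] [-1.13296905e-01  3.66297899e-01  1.76983300e+00  1.19584562e-04
  1.00115845e+00 -9.68513920e-01]
slide [-1.05 -0.58  0.06] turn -0.004
slide [-5.16 -0.88  0.07] turn 0.846
[0.848, 0.873, 0.753]
```

```bash
python3 -m inch '[{"slide":[-1.05,-0.6,0],"turn":0,"grip":0},{"slide":[-1.75,-0.4,0],"turn":0.15,"grip":0},{"slide":[-2.5,-0.3,0],"turn":0.3,"grip":0},{"slide":[-3.25,-0.3,0],"turn":0.45,"grip":0},{"slide":[-4,-0.45,0],"turn":0.6,"grip":0},{"slide":[-4.7,-0.7,0],"turn":0.75,"grip":0},{"slide":[-5.15,-0.9,0],"turn":0.85,"grip":0},{"slide":[-5.15,-0.9,0],"turn":0.85,"grip":0},{"slide":[-5.15,-0.9,0],"turn":0.85,"grip":0}]'
python3 -c "
from h import *
me();go(95.5,63.6,.08,1.6)"
python3 -m inch '[{"slide":[-0.1,0,0],"turn":0,"grip":0},{"slide":[-0.2,0,0],"turn":0,"grip":0},{"slide":[-0.2,0,0],"turn":0,"grip":0}]'
python3 -c "
from h import *
me()"
```

```text
time: 13.6
eef_pos: [0.6697, -0.009, 0.0779]
tcp_rot: [0.705, 0.709, 0.001, -0.003]
contact_force: [-2.2, 7.9, -2.5]
opening: -0.0
finger_force: 4.1
t 13.6 pot xy mm [92.64084391 66.43683859] z 0.07794375139622195 yaw err(need turn) -1.604665856572955 F [-2.15277758  7.85789304 -2.49389518] [-0.16667358  0.43027799  1.68817697  0.00624014  1.02690102 -0.17447255]
slide [-0.27  0.29 -0.21] turn -0.005
time: 13.9
eef_pos: [0.6697, -0.0093, 0.078]
tcp_rot: [0.706, 0.709, 0.002, -0.004]
contact_force: [-2.7, 12.9, -1.2]
opening: 0.003
finger_force: 6.2
t 13.9 pot xy mm [92.64492296 66.09904824] z 0.0779771916008021 yaw err(need turn) -1.604958373013338 F [-2.70437752 12.93409941 -1.21507853] [-0.16826839  0.43019295  1.68823577  0.00964036  1.02719846 -0.17754149]
```

Only 0.3 mm of travel while the force rose to 13 N, so lever 1 is on its stop. On to lever 3.

```bash
python3 -m inch '[{"slide":[1,0,0],"turn":0,"grip":0},{"slide":[1,0,-4.5],"turn":0,"grip":0},{"slide":[1,0,-9.5],"turn":0,"grip":0},{"slide":[1,0,-9.5],"turn":0,"grip":0},{"slide":[1,0,-9.5],"turn":0,"grip":0}]'
python3 -c "
from h import *
me();go(-56,-103,.175,.7)"
```

```text
time: 14.4
eef_pos: [0.6728, -0.0045, 0.1775]
tcp_rot: [0.705, 0.709, 0.002, 0.004]
contact_force: [-0.1, 0.5, -0.9]
opening: -0.003
finger_force: 0.0
t 14.4 pot xy mm [95.98053531 70.82622869] z 0.1774874470460991 yaw err(need turn) -1.6035912946325697 F [-0.11511235  0.54955553 -0.86518543] [-1.56965263e-01  3.22031775e-01  1.63309282e+00 -6.30164424e-04
  1.17821098e+00 -1.62360417e-01]
slide [-17.87 -14.62   0.17] turn -0.904
```

```bash
python3 -m inch '[{"slide":[-17.9,-14.6,0],"turn":-0.9,"grip":0},{"slide":[-17.9,-14.6,0],"turn":-0.9,"grip":0},{"slide":[-17.9,-14.6,0],"turn":-0.9,"grip":0},{"slide":[-17.9,-14.6,0],"turn":-0.9,"grip":0},{"slide":[-17.9,-14.6,0],"turn":-0.9,"grip":0},{"slide":[-17.9,-14.6,0],"turn":-0.9,"grip":0},{"slide":[-17.9,-14.6,0],"turn":-0.9,"grip":0},{"slide":[-17.9,-14.6,0],"turn":-0.9,"grip":0},{"slide":[-17.9,-14.6,5],"turn":-0.9,"grip":0},{"slide":[-17.9,-14.6,9.7],"turn":-0.9,"grip":0},{"slide":[-17.9,-14.6,9.7],"turn":-0.9,"grip":0},{"slide":[-17.9,-14.6,9.7],"turn":-0.9,"grip":0}]'
python3 -c "
from h import *
me();go(-65.3,-94.9,.08,.7);go(-95.5,-63.6,.08,1.6)"
```

```text
time: 15.6
eef_pos: [0.5255, -0.1825, 0.0753]
tcp_rot: [0.326, 0.945, 0.0, -0.001]
contact_force: [0.2, -0.4, 0.2]
opening: -0.003
finger_force: 0.0
t 15.6 pot xy mm [ -58.06135531 -101.45183725] z 0.0753364192516497 yaw err(need turn) -0.7032846135080701 F [ 0.22028424 -0.40610673  0.18420972] [-5.16676194e-01  2.12053167e-01  1.97727470e+00 -3.75728109e-05
  9.54710370e-01 -1.42258774e+00]
slide [ 0.98  0.03 -0.46] turn -0.003
slide [ 5.3   0.47 -0.45] turn 0.897
```

```bash
python3 -m inch '[{"slide":[1,0,-0.4],"turn":0,"grip":0},{"slide":[1.7,-0.15,-0.4],"turn":0.15,"grip":0},{"slide":[2.45,-0.25,-0.4],"turn":0.3,"grip":0},{"slide":[3.2,-0.25,-0.4],"turn":0.45,"grip":0},{"slide":[3.95,-0.1,-0.4],"turn":0.6,"grip":0},{"slide":[4.65,0.15,-0.4],"turn":0.75,"grip":0},{"slide":[5.3,0.45,-0.4],"turn":0.9,"grip":0},{"slide":[5.3,0.45,-0.4],"turn":0.9,"grip":0},{"slide":[5.3,0.45,-0.4],"turn":0.9,"grip":0}]'
python3 -c "
from h import *
me()"
python3 -m inch '[{"slide":[0.1,0,0],"turn":0,"grip":0},{"slide":[0.2,0,0],"turn":0,"grip":0},{"slide":[0.2,0,0],"turn":0,"grip":0}]'
python3 -c "
from h import *
me()"
```

```text
time: 16.5
eef_pos: [0.4877, -0.1482, 0.0824]
tcp_rot: [0.704, 0.71, -0.0, 0.002]
contact_force: [-1.7, -3.9, 1.0]
opening: -0.002
finger_force: 1.9
t 16.5 pot xy mm [-94.56117531 -65.68313255] z 0.08244131215174075 yaw err(need turn) -1.5998908554542015 F [-1.68505428 -3.87485866  0.98157507] [-4.93614096e-01  1.00752410e-01  2.08983738e+00 -1.69212093e-03
  9.46625673e-01 -5.01960022e-01]
time: 16.8
eef_pos: [0.4877, -0.1468, 0.082]
tcp_rot: [0.704, 0.71, -0.001, 0.002]
contact_force: [-2.8, -5.9, 1.4]
opening: 0.0
finger_force: 2.8
t 16.8 pot xy mm [-94.54473571 -64.28943642] z 0.08203640458492935 yaw err(need turn) -1.6002275239143204 F [-2.77934616 -5.85522677  1.35455968] [-0.490654    0.10108973  2.09035801 -0.00301742  0.94674232 -0.49788834]
```

```bash
python3 -m inch '[{"slide":[0.15,0,0],"turn":0,"grip":0},{"slide":[0.3,0,0],"turn":0,"grip":0},{"slide":[0.3,0,0],"turn":0,"grip":0}]'
python3 -c "
from h import *
me()"
python3 -m inch '[{"slide":[0.1,0,0],"turn":0,"grip":0},{"slide":[0.1,0,0],"turn":0,"grip":0}]'
python3 -c "
from h import *
me()"
```

```text
time: 17.1
eef_pos: [0.4873, -0.1438, 0.0818]
tcp_rot: [0.704, 0.71, -0.001, 0.002]
contact_force: [-4.1, -6.1, 2.5]
opening: -0.001
finger_force: 3.0
t 17.1 pot xy mm [-94.79725275 -61.24984081] z 0.08178698678859542 yaw err(need turn) -1.6002281465562935 F [-4.13842308 -6.14004031  2.45504831] [-0.48547169  0.09940989  2.09275082 -0.00342852  0.94697792 -0.49246318]
time: 17.3
eef_pos: [0.4873, -0.1432, 0.0818]
tcp_rot: [0.704, 0.71, -0.001, 0.002]
contact_force: [-3.8, -6.4, 2.8]
opening: -0.002
finger_force: 3.6
t 17.3 pot xy mm [-94.79481334 -60.61719477] z 0.08182759613705463 yaw err(need turn) -1.5999005382237343 F [-3.7979979  -6.36960835  2.80817039] [-0.48397605  0.09883408  2.09329457 -0.00439594  0.94669738 -0.49073071]
```

```bash
python3 -m inch '[{"slide":[0.1,0,0],"turn":0,"grip":0},{"slide":[0.2,0,0],"turn":0,"grip":0},{"slide":[0.2,0,0],"turn":0,"grip":0}]'
python3 -c "
from h import *
me()"
python3 -m inch '[{"slide":[0.1,0,0],"turn":0,"grip":0},{"slide":[0.2,0,0],"turn":0,"grip":0},{"slide":[0.2,0,0],"turn":0,"grip":0}]'
python3 -c "
from h import *
me()"
```

```text
time: 17.6
eef_pos: [0.4873, -0.1425, 0.082]
tcp_rot: [0.704, 0.711, -0.002, 0.003]
contact_force: [-4.4, -12.6, 1.7]
opening: 0.001
finger_force: 5.8
t 17.6 pot xy mm [-94.72515915 -60.01389946] z 0.08201322591622051 yaw err(need turn) -1.5990779628416392 F [ -4.37886248 -12.60205333   1.71240554] [-0.48152168  0.09767106  2.09417024 -0.00768673  0.945322   -0.4871782 ]
time: 17.9
eef_pos: [0.4874, -0.1419, 0.0822]
tcp_rot: [0.703, 0.711, -0.003, 0.004]
contact_force: [-5.7, -15.0, 0.7]
opening: 0.003
finger_force: 8.0
t 17.9 pot xy mm [-94.63841516 -59.40284878] z 0.08217234209767735 yaw err(need turn) -1.598381706874835 F [ -5.71771952 -14.95737563   0.69069537] [-0.47908047  0.096607    2.09499961 -0.01087347  0.94396132 -0.48357084]
```

Lever 3 is on its stop (15 N, not moving). The stop positions show the pot frame is about 3 mm off in y, so I correct that and go on to lever 2.

```bash
sed -i 's/^def topot/C=C+R@[0,.0033]\ndef topot/' h.py; python3 -m inch '[{"slide":[-1.5,0,0],"turn":0,"grip":0},{"slide":[-1.5,0,-4.5],"turn":0,"grip":0},{"slide":[-1.5,0,-9.5],"turn":0,"grip":0},{"slide":[-1.5,0,-9.5],"turn":0,"grip":0},{"slide":[-1.5,0,-9.5],"turn":0,"grip":0}]'
python3 -c "
from h import *
me();go(102,-57,.175,2.32)"
```

```text
time: 18.4
eef_pos: [0.4883, -0.1524, 0.1776]
tcp_rot: [0.705, 0.71, 0.001, 0.002]
contact_force: [-1.0, -0.3, -0.4]
opening: -0.002
finger_force: 0.0
t 18.4 pot xy mm [-94.13225368 -73.20600897] z 0.17758789447762238 yaw err(need turn) -1.6024089086551547 F [-0.97527537 -0.25018771 -0.42192908] [-5.01911389e-01 -2.76116918e-02  2.02618859e+00  1.76610100e-03
  1.13799753e+00 -5.09459315e-01]
slide [ 2.24 19.55  0.36] turn 0.718
```

```bash
python3 -m inch '[{"slide":[2.2,19.5,0],"turn":0.72,"grip":0},{"slide":[2.2,19.5,0],"turn":0.72,"grip":0},{"slide":[2.2,19.5,0],"turn":0.72,"grip":0},{"slide":[2.2,19.5,0],"turn":0.72,"grip":0},{"slide":[2.2,19.5,0],"turn":0.72,"grip":0},{"slide":[2.2,19.5,0],"turn":0.72,"grip":0},{"slide":[2.2,19.5,0],"turn":0.72,"grip":0},{"slide":[2.2,19.5,5],"turn":0.72,"grip":0},{"slide":[2.2,19.5,9.7],"turn":0.72,"grip":0},{"slide":[2.2,19.5,9.7],"turn":0.72,"grip":0},{"slide":[2.2,19.5,9.7],"turn":0.72,"grip":0}]'
python3 -c "
from h import *
me();go(94,-67.6,.08,2.32);go(63.6,-95.5,.08,3.17)"
```

```text
time: 19.5
eef_pos: [0.6804, -0.1289, 0.0776]
tcp_rot: [0.909, 0.416, -0.001, -0.001]
contact_force: [0.3, -0.4, 0.8]
opening: 0.002
finger_force: 0.0
t 19.5 pot xy mm [ 98.77265788 -57.10200115] z 0.07760505276851486 yaw err(need turn) -2.322558768347238 F [ 0.31070266 -0.3910614   0.77435637] [-3.33518281e-01  4.74362039e-01  1.62703372e+00  2.05662053e-04
  1.04250028e+00  3.79719940e-01]
slide [-1.09  0.37 -0.24] turn -0.003
slide [-5.21  0.05 -0.24] turn 0.847
```

```bash
python3 -m inch '[{"slide":[-1.1,0.35,-0.2],"turn":0,"grip":0},{"slide":[-1.8,0.55,-0.2],"turn":0.15,"grip":0},{"slide":[-2.55,0.65,-0.2],"turn":0.3,"grip":0},{"slide":[-3.3,0.65,-0.2],"turn":0.45,"grip":0},{"slide":[-4.05,0.5,-0.2],"turn":0.6,"grip":0},{"slide":[-4.75,0.25,-0.2],"turn":0.75,"grip":0},{"slide":[-5.2,0.05,-0.2],"turn":0.85,"grip":0},{"slide":[-5.2,0.05,-0.2],"turn":0.85,"grip":0},{"slide":[-5.2,0.05,-0.2],"turn":0.85,"grip":0}]'
python3 -c "
from h import *
me()"
python3 -m inch '[{"slide":[-0.15,0,0],"turn":0,"grip":0},{"slide":[-0.25,0,0],"turn":0,"grip":0},{"slide":[-0.25,0,0],"turn":0,"grip":0}]'
python3 -c "
from h import *
me()"
python3 -m inch '[{"slide":[-0.1,0,0],"turn":0,"grip":0},{"slide":[-0.2,0,0],"turn":0,"grip":0},{"slide":[-0.2,0,0],"turn":0,"grip":0}]'
python3 -c "
from h import *
me()"
```

```text
time: 20.4
eef_pos: [0.6502, -0.1701, 0.0837]
tcp_rot: [1.0, 0.004, 0.003, 0.002]
contact_force: [2.4, -0.6, 2.3]
opening: -0.001
finger_force: 1.5
t 20.4 pot xy mm [ 66.98131314 -97.12991522] z 0.0836924684152554 yaw err(need turn) 3.112138193133224 F [ 2.4350185  -0.62989104  2.28776226] [-4.06537042e-01  4.22665543e-01  1.68671273e+00 -2.60402257e-04
  1.02470198e+00  1.15543802e+00]
time: 20.7
eef_pos: [0.6496, -0.1702, 0.0838]
tcp_rot: [1.0, 0.004, 0.006, 0.002]
contact_force: [8.3, -1.1, 2.2]
opening: -0.0
finger_force: 3.9
t 20.7 pot xy mm [ 66.38179738 -97.19489745] z 0.08376363415329276 yaw err(need turn) 3.1112372808400828 F [ 8.34069106 -1.06203784  2.15489857] [-4.07375966e-01  4.19166128e-01  1.69140642e+00  8.70631677e-04
  1.01873688e+00  1.15492727e+00]
time: 21.0
eef_pos: [0.6491, -0.1702, 0.0841]
tcp_rot: [1.0, 0.004, 0.008, 0.002]
contact_force: [12.0, -1.2, 0.8]
opening: -0.003
finger_force: 5.8
t 21.0 pot xy mm [ 65.86276946 -97.16825261] z 0.08405981312323679 yaw err(need turn) 3.1108877392877856 F [11.95636028 -1.16102431  0.7550613 ] [-0.40816049  0.41581415  1.69542606  0.00238827  1.01403219  1.15371145]
```

```bash
python3 -m inch '[{"slide":[-0.15,0,0],"turn":0,"grip":0},{"slide":[-0.2,0,0],"turn":0,"grip":0},{"slide":[-0.2,0,0],"turn":0,"grip":0}]'
python3 -c "
from h import *
me()"
python3 -m inch '[{"slide":[1.7,0,0],"turn":0,"grip":0},{"slide":[1.7,0,-4.5],"turn":0,"grip":0},{"slide":[1.7,0,-9.5],"turn":0,"grip":0},{"slide":[1.7,0,-9.5],"turn":0,"grip":0},{"slide":[1.7,0,-9.5],"turn":0,"grip":0}]'
python3 -c "
from h import *
me();go(-102,55,.178,2.27)"
```

```text
time: 21.3
eef_pos: [0.6485, -0.1702, 0.0843]
tcp_rot: [1.0, 0.004, 0.01, 0.003]
contact_force: [15.8, 0.2, -2.0]
opening: -0.004
finger_force: 7.7
t 21.3 pot xy mm [ 65.32755356 -97.10767593] z 0.0843049480178541 yaw err(need turn) 3.1105508557307866 F [15.78509415  0.17392811 -2.0468296 ] [-0.40890755  0.41250726  1.69948978  0.00390526  1.00929426  1.15251526]
time: 21.8
eef_pos: [0.6592, -0.1692, 0.178]
tcp_rot: [1.0, 0.004, 0.002, 0.001]
contact_force: [-0.4, 1.5, -1.1]
opening: -0.001
finger_force: 0.0
t 21.8 pot xy mm [ 76.03385705 -96.52212204] z 0.17801208210024452 yaw err(need turn) 3.111343152109872 F [-0.3602526   1.46823035 -1.14174571] [-3.99755542e-01  3.40008873e-01  1.60915897e+00 -7.46366559e-04
  1.18861024e+00  1.16314968e+00]
slide [-18.25 -14.61  -0.09] turn 5.381
```

```bash
python3 -m inch '[{"slide":[-18.2,-14.6,0],"turn":-0.9,"grip":0},{"slide":[-18.2,-14.6,0],"turn":-0.9,"grip":0},{"slide":[-18.2,-14.6,0],"turn":-0.9,"grip":0},{"slide":[-18.2,-14.6,0],"turn":-0.9,"grip":0},{"slide":[-18.2,-14.6,0],"turn":-0.9,"grip":0},{"slide":[-18.2,-14.6,0],"turn":-0.9,"grip":0},{"slide":[-18.2,-14.6,0],"turn":-0.9,"grip":0},{"slide":[-18.2,-14.6,0],"turn":-0.9,"grip":0},{"slide":[-18.2,-14.6,5],"turn":-0.9,"grip":0},{"slide":[-18.2,-14.6,9.7],"turn":-0.9,"grip":0},{"slide":[-18.2,-14.6,9.7],"turn":-0.9,"grip":0},{"slide":[-18.2,-14.6,9.7],"turn":-0.9,"grip":0}]'
python3 -c "
from h import *
me();go(-94.9,65.3,.08,2.271);go(-63.6,95.5,.08,3.171)"
```

```text
time: 23.0
eef_pos: [0.4752, -0.0241, 0.0774]
tcp_rot: [0.899, 0.437, -0.001, -0.001]
contact_force: [0.6, -0.4, -0.0]
opening: 0.002
finger_force: 0.0
t 23.0 pot xy mm [-102.26922397   55.54471182] z 0.07739205801283446 yaw err(need turn) -2.274949602531035 F [ 0.5893626  -0.36165528 -0.00149057] [-2.64230339e-01  3.86772812e-02  2.16733997e+00 -1.27255784e-04
  9.38525067e-01  4.01578853e-01]
slide [ 1.22 -0.07 -0.26] turn -0.004
slide [ 5.55  0.36 -0.27] turn 0.896
```

```bash
python3 -m inch '[{"slide":[1.2,-0.05,-0.2],"turn":0,"grip":0},{"slide":[1.95,-0.25,-0.2],"turn":0.15,"grip":0},{"slide":[2.7,-0.35,-0.2],"turn":0.3,"grip":0},{"slide":[3.4,-0.35,-0.2],"turn":0.45,"grip":0},{"slide":[4.15,-0.2,-0.2],"turn":0.6,"grip":0},{"slide":[4.9,0.05,-0.2],"turn":0.75,"grip":0},{"slide":[5.55,0.35,-0.2],"turn":0.9,"grip":0},{"slide":[5.55,0.35,-0.2],"turn":0.9,"grip":0},{"slide":[5.55,0.35,-0.2],"turn":0.9,"grip":0}]'
python3 -c "
from h import *
me()"
python3 -m inch '[{"slide":[0.15,0,0],"turn":0,"grip":0},{"slide":[0.25,0,0],"turn":0,"grip":0},{"slide":[0.25,0,0],"turn":0,"grip":0}]'
python3 -c "
from h import *
me()"
python3 -m inch '[{"slide":[0.1,0,0],"turn":0,"grip":0},{"slide":[0.2,0,0],"turn":0,"grip":0},{"slide":[0.2,0,0],"turn":0,"grip":0}]'
python3 -c "
from h import *
me()"
```

```text
time: 23.9
eef_pos: [0.5137, 0.0181, 0.0818]
tcp_rot: [1.0, 0.005, 0.002, 0.0]
contact_force: [-1.4, 0.3, 1.6]
opening: 0.0
finger_force: 0.7
t 23.9 pot xy mm [-62.16946998  96.23644851] z 0.08176141041451196 yaw err(need turn) 3.113282401624928 F [-1.42816323  0.28031528  1.56408328] [-1.62494344e-01  1.11575144e-01  2.07939010e+00  5.08470439e-04
  9.47537331e-01  1.39789517e+00]
time: 24.2
eef_pos: [0.515, 0.0179, 0.0805]
tcp_rot: [1.0, 0.004, 0.0, -0.0]
contact_force: [-4.8, 0.7, 3.2]
opening: 0.001
finger_force: 2.2
t 24.2 pot xy mm [-60.89248061  95.987787  ] z 0.08051668902584035 yaw err(need turn) 3.1106859577084496 F [-4.75266651  0.72965276  3.22351626] [-1.62384461e-01  1.17917419e-01  2.07508025e+00  2.89205104e-04
  9.48585031e-01  1.40072889e+00]
time: 24.5
eef_pos: [0.5156, 0.018, 0.0799]
tcp_rot: [1.0, 0.004, -0.002, -0.0]
contact_force: [-7.1, 1.3, 6.0]
opening: -0.005
finger_force: 4.0
t 24.5 pot xy mm [-60.25856138  96.03254186] z 0.07991128795617444 yaw err(need turn) 3.110560554118293 F [-7.09363512  1.25454468  6.03614804] [-1.61850062e-01  1.22420796e-01  2.07138990e+00 -2.04390149e-04
  9.51900934e-01  1.40167726e+00]
```

Keep pushing until the force shows the stop.

```bash
python3 -m inch '[{"slide":[0.15,0,0],"turn":0,"grip":0},{"slide":[0.3,0,0],"turn":0,"grip":0},{"slide":[0.3,0,0],"turn":0,"grip":0}]'
python3 -c "
from h import *
me()"
python3 -m inch '[{"slide":[0.15,0,0],"turn":0,"grip":0},{"slide":[0.3,0,0],"turn":0,"grip":0},{"slide":[0.3,0,0],"turn":0,"grip":0}]'
python3 -c "
from h import *
me()"
```

```text
time: 24.8
eef_pos: [0.5164, 0.0183, 0.0795]
tcp_rot: [1.0, 0.004, -0.005, -0.001]
contact_force: [-14.4, 1.6, 10.9]
opening: 0.002
finger_force: 7.2
t 24.8 pot xy mm [-59.51052221  96.31946306] z 0.07951415516595077 yaw err(need turn) 3.1109956100950473 F [-14.37619667   1.6317181   10.91515681] [-1.60749589e-01  1.28199912e-01  2.06580913e+00 -8.29105131e-04
  9.58455119e-01  1.40270917e+00]
time: 25.1
eef_pos: [0.5172, 0.0186, 0.0792]
tcp_rot: [1.0, 0.004, -0.009, -0.001]
contact_force: [-21.1, 2.0, 15.2]
opening: -0.002
finger_force: 10.3
t 25.1 pot xy mm [-58.68246545  96.53431523] z 0.07920502233679774 yaw err(need turn) 3.111374185730442 F [-21.13686365   2.02921743  15.15689086] [-1.59743061e-01  1.33794881e-01  2.06023117e+00 -1.49147335e-03
  9.64779587e-01  1.40372504e+00]
```

All four levers are on their stops. I retreat and take the last look.

```bash
python3 -m inch '[{"slide":[-2,0,0],"turn":0,"grip":0},{"slide":[-2,0,-5],"turn":0,"grip":0},{"slide":[-2,0,-10],"turn":0,"grip":0},{"slide":[-2,0,-12],"turn":0,"grip":0},{"slide":[-2,-30,-12],"turn":0,"grip":0},{"slide":[-2,-30,-12],"turn":0,"grip":0},{"slide":[-2,-30,-12],"turn":0,"grip":0},{"slide":[-2,-30,-12],"turn":0,"grip":0},{"slide":[-2,-30,-12],"turn":0,"grip":0},{"slide":[-2,-30,-12],"turn":0,"grip":0},{"slide":[-2,-30,-12],"turn":0,"grip":0},{"slide":[-2,-30,-12],"turn":0,"grip":0}]'
python3 -c "
from h import *
p,d=ctrl.read_camera('top');cv2.imwrite('pics/t8.png',cv2.resize(p[130:250,220:360],None,fx=5,fy=5,interpolation=cv2.INTER_CUBIC)[:,:,::-1])
P=cloud('top',d);
for k in [(-.035,.04),(-.035,-.04),(.035,.04),(.035,-.04),(-.058,0),(.058,0),(0,.058),(0,-.058)]:
    w=C+R@k;q=P.reshape(-1,3);m=np.hypot(q[:,0]-w[0],q[:,1]-w[1])<.008;print(k,np.median(q[m,2]))"
```

```text
time: 26.3
eef_pos: [0.5014, 0.3189, 0.1998]
tcp_rot: [1.0, 0.005, 0.001, -0.0]
contact_force: [-0.1, -0.3, 0.5]
opening: 0.002
finger_force: 0.0
(-0.035, 0.04) 0.0702508684807418
(-0.035, -0.04) 0.06959359363717699
(0.035, 0.04) 0.069555747372685
(0.035, -0.04) 0.06871809539401474
(-0.058, 0) 0.06908367011847427
(0.058, 0) 0.06900577314848166
(0, 0.058) 0.06851936422491756
(0, -0.058) 0.06957782879661112
```

View pics/t8.png

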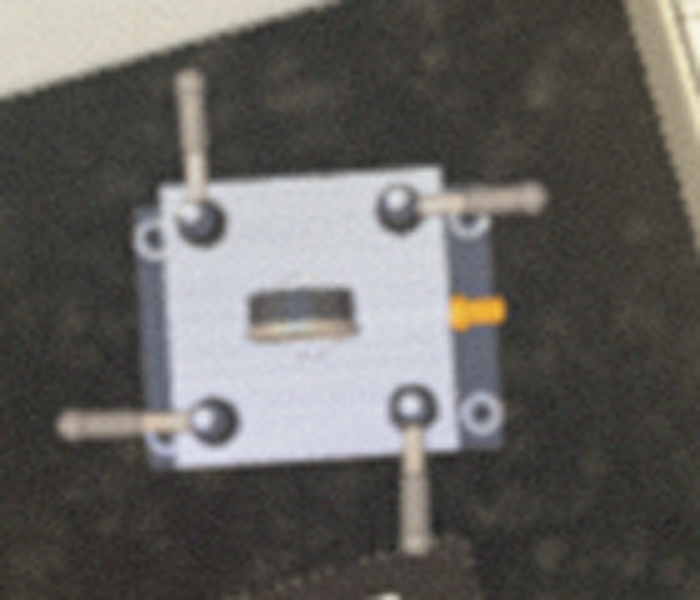

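The final view shows lever 1 near +x (190,80), lever 2 near −y (540,197), lever 3 near −x (415,548) and lever 4 near +y (65,425). From the pixels all four stand at about 1.55–1.6 rad. The cover top measures 69 mm all round, so it is level, and the arm is clear. Handing in.

```bash
python3 -c "
from plant import ctrl
print(ctrl.sign_off())"
```

```text
the job is handed in; nothing more can be done
None
```

The pot is closed and the job is handed in at about 26 s: all four lever nuts went crosswise (1-3-2-4) in two passes to their stops, the cover measures level, and the arm is clear of everything; no verdict came back.

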